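Index the circuit-board turntable to its next notch

TASK

Turn the circuit-board turntable anticlockwise (seen from above) to its next notch: pull up the spring plunger by its ring until the pin leaves its notch, swing the table round by the ring, and let the pin drop fully home in the first notch it comes to, then let go. Stop pushing as soon as you feel a notch hold the pin, and never force the pin against the metal with more than about 30 N; do not touch the board and leave the things lying around it where they are.

Things in the scene. Friction and masses are not known exactly. Their poses are not given: they have to be found in the camera images.
- base: round board holder fixed to the bench: base disc 274 mm in diameter, its top 20 mm above the bench. Origin on the bench, on the turntable's vertical pivot axis; z up; its -x axis points to the plunger's place at table angle 0. Raised segments (aluminium, and an adjustable steel one overlapping and continuing it anticlockwise) stand on it, cut by radial notches for the plunger's pin.
- index_top (a point): point on the pivot axis level with the segments' top, 30 mm above the bench; x, z as the base's. Radial notches 10.5 mm wide. The pin starts in a notch at table angle 0. The next, in the steel segment, is set anew each time, not measured: 32 to 48 degrees anticlockwise of the first, smooth unbroken top up to it. Another, unwanted, follows 24 degrees later.
- turntable (a joint): turntable angle on the base, rad: 0 at the start, positive anticlockwise seen from above, 0.56 to 0.84 at the next notch. Aluminium disc, 176 mm in diameter, top 46 mm above the bench, with an arm 34 mm wide reaching 130 mm from the pivot. Stays where left; it takes about 2 N at the ring to turn, up to 10 N with the pin riding on the segments.
- plunger (a joint): lift of the spring plunger on the arm, m: 0 = pin fully down in a notch; 0.0085 = tip level with the segments' top (just out of the notch, or riding on top); 0.014 = hard stop. The spring presses down with 6 N at 0, 9.5 N at 0.0085, 11.6 N at 0.014. The pin, 8 mm thick with a round tip, has 2.5 mm of play in a notch; upright notch sides hold it unless pulled up.
- pull_ring (a point): centre of the plunger's upright steel ring, 115 mm from the pivot, 88 mm above the bench with the pin down; moves with table and plunger. Round bar 8 mm thick, 40 mm outer diameter. x outward from the pivot (ring in the x-z plane), y along the swing: fingers close along y, from above. The stem's 22 mm thick housing on the arm tops out 27 mm below this point (pin down).
- board: dark green circuit board, 96 x 88 mm, with parts on it, clamped on the turntable between black rails; its tallest part is 72 mm above the bench. Origin on the bench at the pivot axis; turns with the table. Not to be touched.
- tape_roll: cream roll of tape lying flat, 90 mm outer diameter, 18 mm high, origin at its underside centre; bystander, leave it
- spool: aluminium solder-wire spool standing, 54 mm in diameter, 50 mm high, origin at its underside centre; bystander, leave it
- screwdriver: screwdriver lying on the bench, origin at its underside middle; bystander, leave it
- jar: clear jar with a white lid, 48 mm in diameter, 60 mm high, origin at its underside centre; bystander, leave it

How it is judged:
By the outcome, as a careful person would: the job done as asked, in the order asked, and still so for the second after the job is handed in, with the robot touching nothing.
It also fails if it takes over 51 s, if anything falls off the work surface, if the arm or the gripper's body presses on something with over 40 N, if the wrist force passes 120 N, or if a joint passes its speed limit or range.

ROBOT

A 6-joint arm with a two-finger parallel gripper is mounted at the origin on the work surface. World frame = base frame: x ahead of the robot, y to its left, z up, the work surface at z = 0. Lengths are in m, angles in rad, forces in N, time in s.
With the tool pointing down it reaches from about 0.35 to 0.85 m from the base axis. Payload 8.1 kg.
Tool frame: the origin (TCP) lies at the very end of the fingers, on their centre line; the grasp point (between the pads) lies 19 mm behind it; z points along the fingers, y is the line along which they close (so a half turn about z gives the same grasp; the last joint's range is limited). The gripper opens to 93 mm and grips with 3 to 60 N. Pads are 15 mm wide; open, the fingers measure 128 mm over their backs; the gripper's body (75 mm by 188 mm) begins 65 mm behind the grasp point.
Start: joints at [1.243, 0.13, 1.488, -0, 1.523, -0.085], TCP at [0.144, 0.582, 0.192] pointing down, gripper open.
Joint ranges: [-2.96, 2.96], [-0.89, 2.26], [0.02, 2.5], [-1.34, 4.48], [0, 2.73], [-2.66, 2.66]. Speed limits (rad/s): [2.39, 2.39, 2.79, 3.14, 3.14, 3.14].

INTERFACE

Orientations are given as a rotation vector (axis times angle).
In Python, from plant import monitor, eyes, ticket gives the robot as it stands.
- The arm moves only by the tool arm_command, never from a script. Its argument "deltas" is a list that holds one entry, the list of rows, each a list of 6 numbers: the shift along the world's x, y, z in cm, then the turn, a rotation vector about the world's x, y, z in degrees. In form: [[[tx, ty, tz, rx, ry, rz], ...]]. A call has 1 to 12 rows; each row shifts and turns the commanded pose from where the row before left it; what a row does not reach is not made up. A row lasts 1/12 s, in which the tool goes at most 41.7 mm and 7.16 degrees, less where a joint would pass 70% of its speed; a pose out of reach is approached as far as the arm can. A call is refused whole if a number of a shift passes 4.17 or a number of a turn 7.16, either way. A call with a gripper value outside its range is refused whole. "gripper" is the opening, from -1 (shut) to 1 (fully open), set as the call begins (left out, the last holds). The fingers move at their own pace and stop on an object; "squeeze" is the grip in N (left out, the last holds). Time passes only in rows, so rows that do not move let the fingers close. It gives the time, the measured TCP pose, the force, the opening and the grip force at its end, in the units of the state.
- monitor.read_state(): the state, without advancing time (a new reading comes with each control period).
- eyes.read_camera(name): name is "scene" or "top"; returns the picture (384x512x3 uint8, blue, green, red); there is no depth.
- eyes.camera_model(name): a dict with "fx", "fy", "cx", "cy" (pixels), "rvec" (rotation vector, rad) and "tvec" (3), from world to camera coordinates, as OpenCV has them. Camera axes: x right, y down, z forward; pixel columns grow to the right and rows downward; lengths in m; the calibration is good to about 2 mm. A picture is of the moment at which its call begins. camera_model takes no time and is no camera call.
- ticket.close_job(): hands the job in; it is judged then, once.
The state is a dict: "t": time; "q": joint angles; "dq": joint speeds; "joint_torque": joint torques, N m; "tool_pos": TCP position; "orientation": TCP orientation; "force": force on the tool from outside, world axes, zero at the start; "wrist_torque": the same for the moment, N m; "opening": finger opening in m; "gripper_force": force on a finger pad.
Only numpy, scipy, OpenCV 4.12 (cv2) and the standard library are available. Lean on these libraries where they do the work, as an engineer would, in place of code of your own. Each camera call takes 0.05 s, during which the arm holds its last target. There are 200 camera calls.

## Working session

There is one attempt and no reset: what is moved stays moved. The work goes in short steps, Python scripts to look and compute and a tool call to move; the robot and the scene stay as the last step left them, time stands still between calls to the robot, and variables do not carry over. Pictures are saved under pics/ and viewed, at most 10 in all, crops included, and the job is handed in when it is done.

Besides the shell and the picture viewer there is one more tool, called after "Call:" as name([rows], argument=value, ...), one row to a line, values as JSON. arm_command: Moves the arm, as the interface text tells. Its arguments: {"type":"object","properties":{"deltas":{"type":"array"},"gripper":{"type":"number"},"squeeze":{"type":"number"}},"required":["deltas"]}

```bash
mkdir -p pics
cat > h.py <<'E'
import numpy as np, cv2
from plant import monitor, eyes, ticket
def cam(n):
    m=eyes.camera_model(n);K=np.array([[m['fx'],0,m['cx']],[0,m['fy'],m['cy']],[0,0,1.]])
    return K,np.array(m['rvec'],float),np.array(m['tvec'],float)
def proj(n,P):
    K,r,t=cam(n);return cv2.projectPoints(np.array(P,float).reshape(-1,1,3),r,t,K,None)[0].reshape(-1,2)
def back(n,uv,z):
    K,r,t=cam(n);R=cv2.Rodrigues(r)[0];c=-R.T@t
    d=R.T@np.linalg.inv(K)@np.array([uv[0],uv[1],1.]);return c+d*(z-c[2])/d[2]
E
python3 - <<'E'
from h import *
for n in('scene','top'):
    im=eyes.read_camera(n);cv2.imwrite(f'pics/{n}0.png',im);K,r,t=cam(n);print(n,K[0,0],-cv2.Rodrigues(r)[0].T@t)
s=monitor.read_state();print(s)
E
```

```text
scene 372.49590257697065 [1.00916454 0.3911141  0.93625129]
top 425.9117429553132 [0.39832347 0.00544467 1.10324866]
{'t': 0.1, 'q': array([ 1.24259654e+00,  1.31077704e-01,  1.48914914e+00,  1.24316863e-05,
        1.52298919e+00, -8.54150909e-02]), 'dq': array([-0.00015232, -0.0037237 , -0.00249391,  0.00027123, -0.00125192,
       -0.00105174]), 'joint_torque': array([ 1.37861352e-03, -5.61349511e+01, -4.93089616e+01,  7.69568654e-02,
        2.92044191e-02, -3.65132018e-05]), 'tool_pos': array([0.14405083, 0.58189288, 0.19130878]), 'orientation': array([-3.80388337e-01, -3.11812961e+00,  2.49137689e-03]), 'force': array([ 0.05182523,  0.31741762, -0.07175452]), 'wrist_torque': array([0.02167918, 0.03908385, 0.01114198]), 'gripper_force': 0.0, 'opening': 0.0928059540349939}
```

View pics/scene0.png

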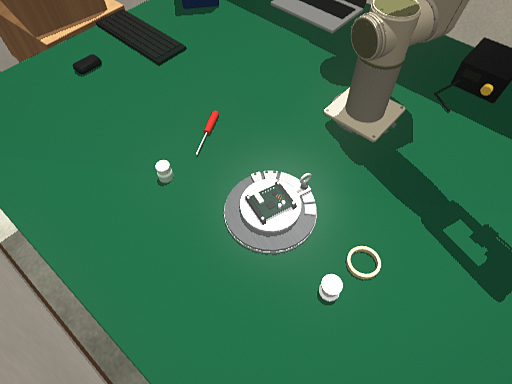

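View pics/top0.png

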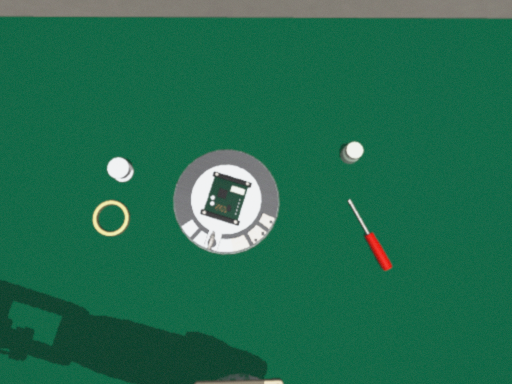

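The turntable is at about (227,202) in the top picture and (270,212) in the scene picture, with the ring at about (211,240) and (306,180). The bystanders stand clear of it. I'll enlarge both views.

Run:
```python
from h import *
a=cv2.imread('pics/top0.png')[140:265,165:290];b=cv2.imread('pics/scene0.png')[160:260,215:330]
cv2.imwrite('pics/topc.png',cv2.resize(a,None,fx=4.8,fy=4.8,interpolation=cv2.INTER_CUBIC))
cv2.imwrite('pics/scenec.png',cv2.resize(b,None,fx=6,fy=6,interpolation=cv2.INTER_CUBIC))
```

```text
(no output)
```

View pics/topc.png

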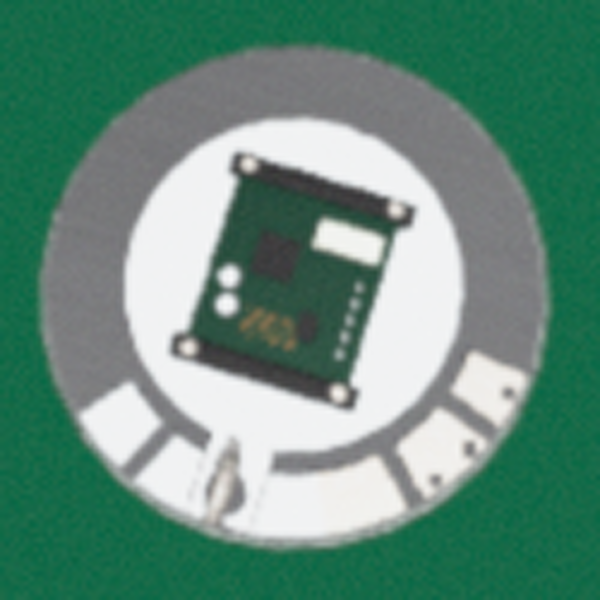

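View pics/scenec.png

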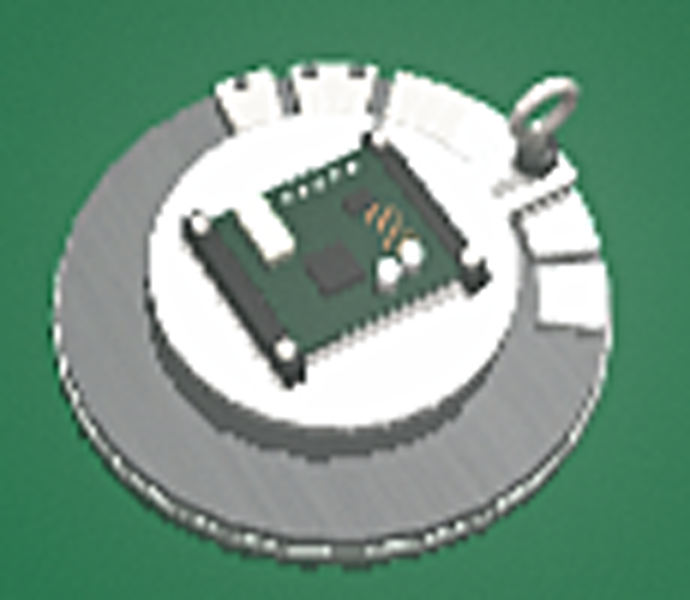

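The top crop shows the arm at the bottom with the ring seen edge-on at about (226,482). The first notch anticlockwise is at about (405,480) and the unwanted one at about (462,425). The scene crop shows the ring centre at about (545,110).

Run:
```python
from h import *
T=lambda x,y:(165+(x+.5)/4.8-.5,140+(y+.5)/4.8-.5)
S=lambda x,y:(215+(x+.5)/6-.5,160+(y+.5)/6-.5)
# fit outlines: base disc rim (z .02) and table rim (z .046)
from scipy.optimize import least_squares
def circ(n,pts,f,z):
    P=np.array([back(n,f(*p),z)[:2] for p in pts])
    r=least_squares(lambda c:np.hypot(*(P-c[:2]).T)-c[2],[P[:,0].mean(),P[:,1].mean(),.1]);return r.x
print('base top',circ('top',[(40,290),(548,290),(294,45),(130,105),(465,110),(70,400)],T,.02))
print('tt top',circ('top',[(124,280),(464,280),(294,117),(170,170),(415,165),(150,370)],T,.046))
print('tt scene',circ('scene',[(147,265),(180,365),(330,430),(440,395),(520,290)],S,.046))
c=circ('top',[(124,280),(464,280),(294,117),(170,170),(415,165),(150,370)],T,.046)[:2]
print('ring top',back('top',T(226,482),.088),'scene',back('scene',S(545,110),.088))
K=[]
rows=[]
for n,uv in(('top',T(226,482)),('scene',S(545,110))):
    p=back(n,uv,0);q=back(n,uv,.2);d=(q-p)/np.linalg.norm(q-p);rows.append((p,np.eye(3)-np.outer(d,d)))
A=sum(r[1] for r in rows);print('tri',np.linalg.solve(A,sum(M@p for p,M in rows)))
ang=lambda p:np.degrees(np.arctan2(*(p[:2]-c)[::-1]))
r0=ang(back('top',T(226,482),.088))
for p in((405,480),(462,425),(150,452)):
    P=back('top',T(*p),.03);print('notch',P,ang(P)-r0,np.hypot(*(P[:2]-c)))
print(r0)
# board edges / rails direction
for a,b in(((240,165),(410,215)),((180,347),(350,398))):
    d=(back('top',T(*b),.055)-back('top',T(*a),.055));print('rail',np.degrees(np.arctan2(d[1],d[0])))
```

```text
base top [0.55202143 0.02425598 0.13446878]
tt top [0.5520584  0.02429664 0.08832828]
tt scene [0.55333365 0.02666641 0.08879477]
ring top [0.44643053 0.05819408 0.088     ] scene [0.44083836 0.06276206 0.088     ]
tri [0.44452379 0.06095854 0.09077996]
notch [ 0.44891681 -0.03213435  0.03      ] -313.52382771622115 0.11756974834650484
notch [ 0.4772432  -0.06254753  0.03      ] -292.9523531877984 0.11462645585846759
notch [0.46530166 0.10073606 0.03      ] -23.590402908675117 0.11562749880394185
162.20784907289107
rail -107.21144770303097
rail -107.4433482493418
```

Call:
arm_command([
  [[1.66, -2.9, 0, 0, 0, -0.3], [1.66, -2.9, 0, 0, 0, -0.3], [1.66, -2.9, 0, 0, 0, -0.3], [1.66, -2.9, 0, 0, 0, -0.3], [1.66, -2.9, 0, 0, 0, -0.3], [1.66, -2.9, 0, 0, 0, -0.3], [1.66, -2.9, 0, 0, 0, -0.3], [1.66, -2.9, 0, 0, 0, -0.3], [1.66, -2.9, 0, 0, 0, -0.3], [1.66, -2.9, 0, 0, 0, -0.3], [1.66, -2.9, 0, 0, 0, -0.3], [1.66, -2.9, 0, 0, 0, -0.2]],
], gripper=-0.2, squeeze=40)

```text
t: 1.1
tool_pos: [0.3437, 0.2328, 0.192]
orientation: [-0.475, -3.105, 0.0]
force: [0.2, 1.2, 0.6]
opening: 0.0373
gripper_force: 0.0
```

Call:
arm_command([
  [[1.66, -2.9, 0, 0, 0, 0], [1.66, -2.9, 0, 0, 0, 0], [1.66, -2.9, 0, 0, 0, 0], [1.66, -2.9, 0, 0, 0, 0], [1.66, -2.9, 0, 0, 0, 0], [1.66, -2.9, 0, 0, 0, 0], [0, 0, 0, 0, 0, 0], [0, 0, 0, 0, 0, 0], [0, 0, 0, 0, 0, 0]],
])

```text
t: 1.85
tool_pos: [0.4426, 0.0606, 0.1918]
orientation: [-0.477, -3.104, -0.0]
force: [-0.3, 0.3, -0.3]
opening: 0.0377
gripper_force: 0.0
```

Call:
arm_command([
  [[0.02, -0.12, -2, 0, 0, 0], [0, 0, -2, 0, 0, 0], [0, 0, -2, 0, 0, 0], [0, 0, -2, 0, 0, 0], [0, 0, -1.8, 0, 0, 0], [0, 0, -1, 0, 0, 0], [0, 0, 0, 0, 0, 0], [0, 0, 0, 0, 0, 0]],
])

```text
t: 2.52
tool_pos: [0.4427, 0.06, 0.0843]
orientation: [-0.473, -3.105, 0.0]
force: [0.7, 0.3, -0.0]
opening: 0.037
gripper_force: 0.0
```

Run:
```python
from h import *
b=eyes.read_camera('scene')[130:230,250:360]
cv2.imwrite('pics/s1.png',cv2.resize(b,None,fx=6,fy=6,interpolation=cv2.INTER_CUBIC))
s=monitor.read_state();print(s['tool_pos'],s['force'])
print([(p-[250,130])*6 for p in proj('scene',[s['tool_pos'],[.4428,.0594,.088]])])
```

```text
[0.44355955 0.05980316 0.08517711] [-0.07266351 -0.2721625   0.40377468]
[array([323.49191622, 291.18201936]), array([324.3786771 , 286.21014352])]
```

View pics/s1.png

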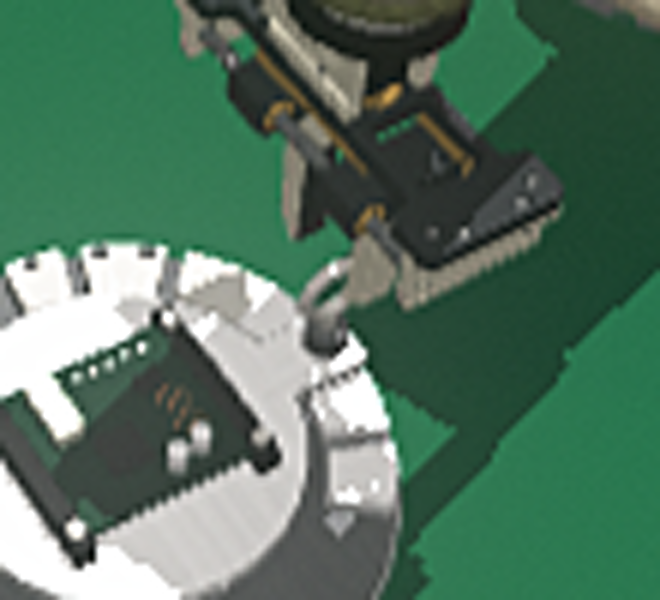

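The ring sits between the two open fingers, with its centre at about (335,290) and the fingertips at (370,270) and (300,205). I'll close on it.

Call:
arm_command([
  [[0, 0, 0, 0, 0, 0], [0, 0, 0, 0, 0, 0], [0, 0, 0, 0, 0, 0], [0, 0, 0, 0, 0, 0], [0, 0, 0, 0, 0, 0], [0, 0, 0, 0, 0, 0]],
], gripper=-1)

```text
t: 3.07
tool_pos: [0.4433, 0.0591, 0.0844]
orientation: [0.476, 3.105, 0.0]
force: [-0.1, -0.4, 0.2]
opening: 0.0027
gripper_force: 0.0
```

Run:
```python
from h import *
b=eyes.read_camera('scene')[140:220,265:345];a=eyes.read_camera('top')[195:275,170:250]
cv2.imwrite('pics/s2.png',np.hstack([cv2.resize(x,(400,400),interpolation=cv2.INTER_CUBIC) for x in(b,a)]))
s=monitor.read_state();print(s['tool_pos'],s['opening'],s['gripper_force'],s['force'])
print([(p-[265,140])*5 for p in proj('scene',[s['tool_pos'],[.4428,.0594,.088]])])
```

```text
[0.44324025 0.05915472 0.08423788] 0.0004672886141757804 0.0 [0.73458573 1.22534279 0.16490558]
[array([193.85975138, 192.70687977]), array([195.31556425, 188.50845293])]
```

View pics/s2.png

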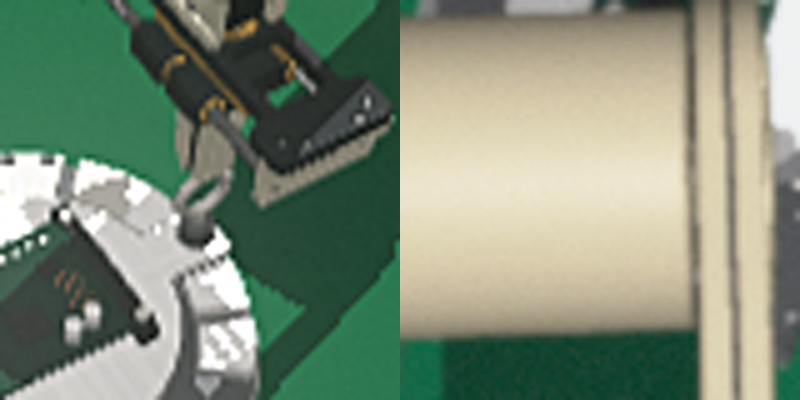

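The shut fingers appear behind the ring and did not enclose it. I'll overlay the ring model to find the offset.

```bash
cat >> h.py <<'E'
def ring(c,phi,r,n=60):
    a=np.linspace(0,2*np.pi,n);e=np.array([np.cos(phi),np.sin(phi),0])
    return np.array(c)+np.outer(r*np.cos(a),e)+np.outer(r*np.sin(a),[0,0,1])
E
python3 - <<'E'
from h import *
cur=eyes.read_camera('scene');s0=cv2.imread('pics/scene0.png');t0=cv2.imread('pics/top0.png')
def crop(im,n,u,v,w,ov,k=None):
    k=400//w if k is None else k
    o=cv2.resize(im[v:v+int(w*.75),u:u+w],None,fx=k,fy=k,interpolation=cv2.INTER_CUBIC)
    for P,col in ov:
        q=((proj(n,P)-[u,v]+.5)*k).astype(int)
        cv2.polylines(o,[q.reshape(-1,1,2)],False,col,1)
    return o
c=[.4428,.0594,.088];phi=np.radians(162.6)
ov=[(ring(c,phi,.020),(0,0,255)),(ring(c,phi,.012),(255,0,0)),([[.4428,.0594,.061],[.4428,.0594,.076]],(0,255,255))]
p=monitor.read_state()['tool_pos']
ovt=[([p,p+[0,0,.065]],(0,0,255))]
A=crop(s0,'scene',286,160,40,ov);B=crop(s0,'scene',286,160,40,[])
C=crop(cur,'scene',286,150,40,ovt);D=crop(t0,'top',190,220,40,ov)
cv2.imwrite('pics/m.png',np.vstack([np.hstack([A,B]),np.hstack([C,D])]))
E
```

```text
(no output)
```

View pics/m.png

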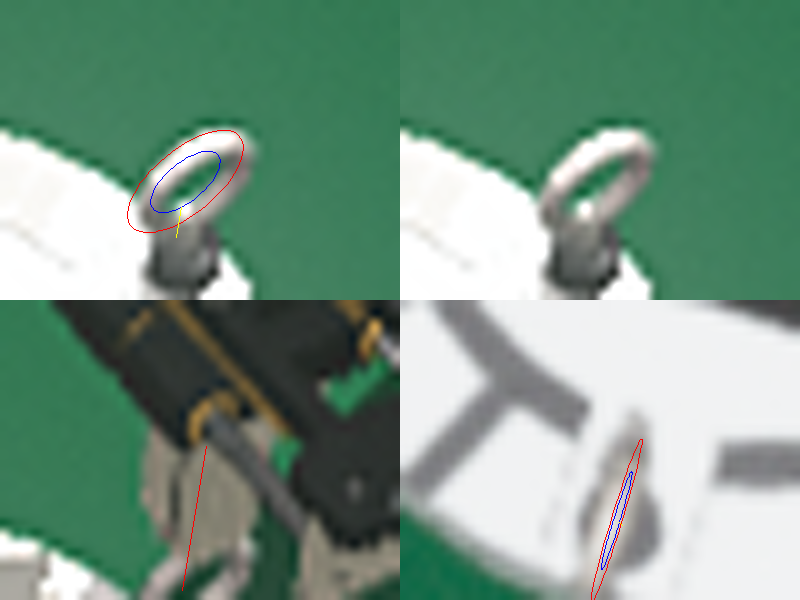

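Run:
```python
from h import *
y=np.array([.3,.954,0]);x=np.array([-.954,.3,0])
p=np.array([.4432,.0595,.0845])
for s in(-1,1):
  for d in(.018,.030):
    print(s,d,((proj('scene',[p+s*d*y+.0075*x,p+s*d*y-.0075*x])-[250,130]+.5)*6).round().tolist())
im=cv2.imread('pics/s1.png')[170:330,240:420];cur=eyes.read_camera('scene')[150:190,285:330]
print(cur.shape)
cv2.imwrite('pics/m2.png',np.hstack([cv2.resize(im,(450,400),interpolation=cv2.INTER_CUBIC),cv2.resize(cur,(338,400),interpolation=cv2.INTER_CUBIC)[:, :338]]))
```

```text
-1 0.018 [[318.0, 262.0], [292.0, 275.0]]
-1 0.03 [[304.0, 246.0], [278.0, 258.0]]
1 0.018 [[361.0, 314.0], [335.0, 327.0]]
1 0.03 [[376.0, 331.0], [350.0, 345.0]]
(40, 45, 3)
```

View pics/m2.png

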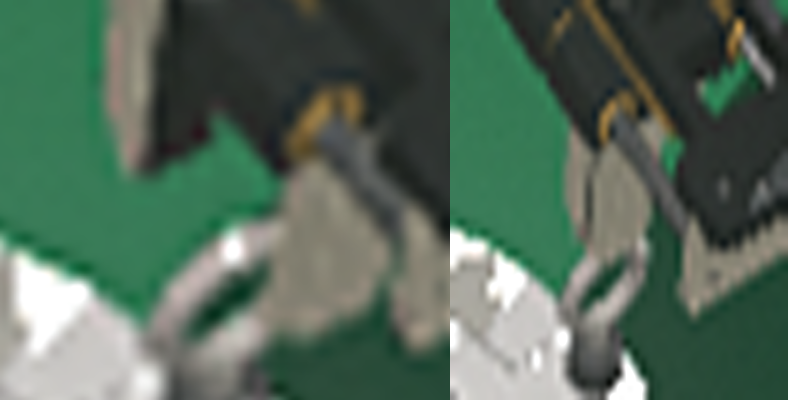

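The fingertips appear about 13 mm higher or further back in the image than the calibration predicts, so they may sit higher than assumed. I'll reopen, descend to a tip height of 0.070 (still above the housing) and close gently.

Call:
arm_command([
  [[0, 0, 0, 0, 0, 0], [0, 0, 0, 0, 0, 0], [0, 0, 0, 0, 0, 0], [0.05, 0, -0.3, 0, 0, 0], [0.05, 0, -0.4, 0, 0, 0], [0, 0, -0.4, 0, 0, 0], [0, 0, -0.3, 0, 0, 0], [0, 0, 0, 0, 0, 0]],
], gripper=-0.1, squeeze=10)

```text
t: 3.93
tool_pos: [0.4434, 0.0592, 0.0691]
orientation: [-0.475, -3.104, 0.0]
force: [-0.3, -0.9, 0.2]
opening: 0.0412
gripper_force: 0.0
```

Call:
arm_command([
  [[0, 0, 0, 0, 0, 0], [0, 0, 0, 0, 0, 0], [0, 0, 0, 0, 0, 0], [0, 0, 0, 0, 0, 0], [0, 0, 0, 0, 0, 0], [0, 0, 0, 0, 0, 0], [0, 0, 0, 0, 0, 0]],
], gripper=-1)

```text
t: 4.52
tool_pos: [0.4444, 0.0593, 0.0704]
orientation: [0.475, 3.105, 0.0]
force: [0.2, 1.3, 0.5]
opening: 0.0074
gripper_force: 10.0
```

Run:
```python
from h import *
cur=eyes.read_camera('scene')[135:205,270:350]
cv2.imwrite('pics/s3.png',cv2.resize(cur,None,fx=8,fy=8,interpolation=cv2.INTER_CUBIC))
s=monitor.read_state();print(s['tool_pos'],s['opening'],s['gripper_force'],s['force'],((proj('scene',s['tool_pos'])-[270,135])*8+4))
```

```text
[0.44442767 0.05934435 0.07042826] 0.007235035425688047 10.000148601830006 [-0.76304828  1.21094036  0.4387936 ] [[268.8469781  377.57019007]]
```

View pics/s3.png

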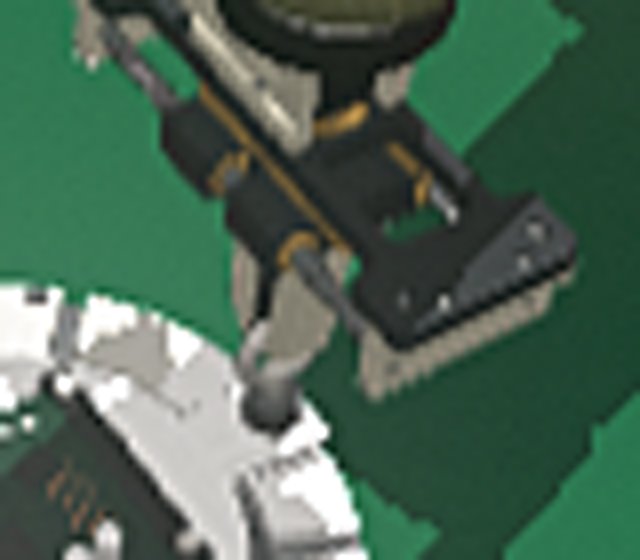

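The ring is now between the fingers, which grip its outer half. I'll improve the grip by reopening, moving slightly inward and down, and closing firmly.

Call:
arm_command([
  [[0, 0, 0, 0, 0, 0], [0, 0, 0, 0, 0, 0], [0.2, -0.05, -0.2, 0, 0, 0], [0.2, -0.05, -0.2, 0, 0, 0], [0, 0, 0, 0, 0, 0]],
], gripper=-0.5, squeeze=45)

```text
t: 4.98
tool_pos: [0.4482, 0.058, 0.0657]
orientation: [-0.476, -3.105, 0.0]
force: [0.7, 0.6, 0.2]
opening: 0.023
gripper_force: 0.0
```

Call:
arm_command([
  [[0, 0, 0, 0, 0, 0], [0, 0, 0, 0, 0, 0], [0, 0, 0, 0, 0, 0], [0, 0, 0, 0, 0, 0], [0, 0, 0, 0, 0, 0], [0, 0, 0, 0, 0, 0]],
], gripper=-1)

```text
t: 5.48
tool_pos: [0.4482, 0.0582, 0.0662]
orientation: [0.475, 3.105, -0.0]
force: [0.6, -0.5, -0.7]
opening: 0.0071
gripper_force: 45.0
```

Call:
arm_command([
  [[0, 0, 0.2, 0, 0, 0], [0, 0, 0.2, 0, 0, 0], [0, 0, 0.2, 0, 0, 0], [0, 0, 0, 0, 0, 0]],
])

```text
t: 5.82
tool_pos: [0.4481, 0.0582, 0.0722]
orientation: [-0.476, -3.105, 0.0]
force: [4.0, 0.1, -8.7]
opening: 0.0071
gripper_force: 45.0
```

Call:
arm_command([
  [[0, 0, 0.2, 0, 0, 0], [0, 0, 0.2, 0, 0, 0], [0, 0, 0.1, 0, 0, 0], [0, 0, 0, 0, 0, 0]],
])

```text
t: 6.15
tool_pos: [0.4481, 0.0582, 0.0771]
orientation: [-0.475, -3.105, 0.0]
force: [4.2, 0.7, -10.6]
opening: 0.0065
gripper_force: 45.0
```

Run:
```python
import numpy as np
p=np.array([-.1044,.0332])*100
R=lambda d:np.array([[np.cos(np.radians(d)),-np.sin(np.radians(d))],[np.sin(np.radians(d)),np.cos(np.radians(d))]])
for s,a in((3,range(0,36,3)),(0.5,range(36,52,2))):
  print(s,[(a0,*(R(a0+s)@p-R(a0)@p).round(3).tolist()) for a0 in a])
```

```text
3 [(0, -0.159, -0.551), (3, -0.13, -0.559), (6, -0.101, -0.565), (9, -0.071, -0.569), (12, -0.041, -0.572), (15, -0.011, -0.573), (18, 0.019, -0.573), (21, 0.049, -0.571), (24, 0.078, -0.568), (27, 0.108, -0.563), (30, 0.137, -0.557), (33, 0.166, -0.549)]
0.5 [(36, 0.031, -0.091), (38, 0.034, -0.089), (40, 0.037, -0.088), (42, 0.04, -0.087), (44, 0.043, -0.085), (46, 0.046, -0.084), (48, 0.049, -0.082), (50, 0.052, -0.081)]
```

Call:
arm_command([
  [[-0.16, -0.55, 0, 0, 0, 3], [-0.13, -0.56, 0, 0, 0, 3], [-0.1, -0.565, 0, 0, 0, 3], [-0.07, -0.57, 0, 0, 0, 3], [0, 0, 0, 0, 0, 0]],
])

```text
t: 6.57
tool_pos: [0.4436, 0.0352, 0.077]
orientation: [0.143, 3.138, -0.0]
force: [5.2, -1.4, -11.5]
opening: 0.0068
gripper_force: 45.0
```

Call:
arm_command([
  [[-0.04, -0.57, 0, 0, 0, 3], [-0.01, -0.57, 0, 0, 0, 3], [0.02, -0.57, 0, 0, 0, 3], [0.05, -0.57, 0, 0, 0, 3], [0.08, -0.57, 0, 0, 0, 3], [0.11, -0.56, 0, 0, 0, 3], [0.14, -0.56, 0, 0, 0, 3], [0, 0, 0, 0, 0, 0], [0, 0, 0, 0, 0, 0]],
])

```text
t: 7.32
tool_pos: [0.4474, -0.0039, 0.077]
orientation: [-0.426, 3.112, 0.001]
force: [6.7, 1.0, -11.5]
opening: 0.0069
gripper_force: 45.0
```

Call:
arm_command([
  [[0, 0, -0.1, 0, 0, 0], [0, 0, -0.1, 0, 0, 0], [0, 0, -0.05, 0, 0, 0], [0, 0, -0.05, 0, 0, 0], [0, 0, 0, 0, 0, 0]],
])

```text
t: 7.73
tool_pos: [0.4474, -0.0038, 0.0746]
orientation: [-0.426, 3.112, 0.0]
force: [3.2, 0.1, -4.7]
opening: 0.0068
gripper_force: 45.0
```

Call:
arm_command([
  [[0, 0, 0, 0, 0, 0], [0, 0, 0, 0, 0, 0], [0.05, -0.18, 0, 0, 0, 1], [0.05, -0.18, 0, 0, 0, 1], [0.06, -0.18, 0, 0, 0, 1], [0.06, -0.18, 0, 0, 0, 1], [0, 0, 0, 0, 0, 0]],
], gripper=-0.79, squeeze=10)

```text
t: 8.32
tool_pos: [0.4492, -0.0104, 0.0744]
orientation: [0.538, -3.095, -0.002]
force: [0.6, -1.1, 0.2]
opening: 0.0099
gripper_force: 0.0
```

Call:
arm_command([
  [[0.03, -0.09, 0, 0, 0, 0.5], [0.03, -0.09, 0, 0, 0, 0.5], [0.03, -0.09, 0, 0, 0, 0.5]],
])

```text
t: 8.57
tool_pos: [0.4503, -0.0137, 0.0744]
orientation: [-0.577, 3.088, 0.001]
force: [-1.1, 4.5, 1.9]
opening: 0.0094
gripper_force: 2.6
```

Run:
```python
from h import *
s=monitor.read_state();print({k:np.round(s[k],4) for k in('t','tool_pos','force','wrist_torque','opening','gripper_force')})
cur=eyes.read_camera('scene')[135:205,250:330]
cv2.imwrite('pics/s4.png',cv2.resize(cur,None,fx=8,fy=8,interpolation=cv2.INTER_CUBIC))
```

```text
{'t': np.float64(8.5667), 'tool_pos': array([ 0.4503, -0.0137,  0.0744]), 'force': array([-1.0698,  4.4743,  1.9183]), 'wrist_torque': array([ 0.9536,  0.2116, -0.0325]), 'opening': np.float64(0.0094), 'gripper_force': np.float64(2.6095)}
```

View pics/s4.png

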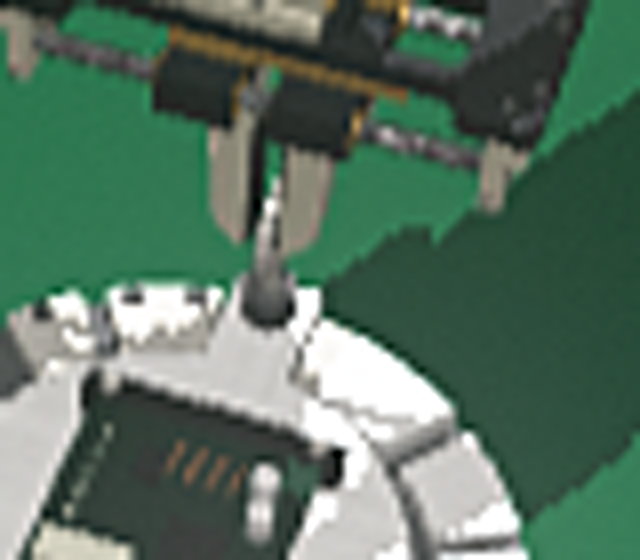

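The ring stands between the slightly open fingers and the arm has turned with it. The pin rides on the steel segment with about 4.5 N of push. I'll continue in small steps.

Call:
arm_command([
  [[0.03, -0.07, 0, 0, 0, 0.4], [0.03, -0.07, 0, 0, 0, 0.4], [0.03, -0.07, 0, 0, 0, 0.4]],
])

```text
t: 8.87
tool_pos: [0.4507, -0.0147, 0.0743]
orientation: [0.608, -3.082, -0.004]
force: [-3.5, 11.5, 4.1]
opening: 0.01
gripper_force: 5.6
```

Call:
arm_command([
  [[0.03, -0.07, 0, 0, 0, 0.4], [0.03, -0.07, 0, 0, 0, 0.4], [0.03, -0.07, 0, 0, 0, 0.4]],
])

```text
t: 9.12
tool_pos: [0.4514, -0.0161, 0.0742]
orientation: [0.641, -3.075, -0.006]
force: [-4.0, 13.1, 5.3]
opening: 0.0102
gripper_force: 6.8
```

Call:
arm_command([
  [[0.02, -0.05, 0.02, 0, 0, 0.3], [0.02, -0.05, 0.02, 0, 0, 0.3], [0.02, -0.05, 0.02, 0, 0, 0.3]],
])

```text
t: 9.37
tool_pos: [0.4521, -0.0179, 0.0745]
orientation: [0.665, -3.07, -0.005]
force: [-1.4, 10.7, -0.4]
opening: 0.01
gripper_force: 4.9
```

Call:
arm_command([
  [[0.03, -0.06, 0.01, 0, 0, 0.4], [0.03, -0.06, 0, 0, 0, 0.4], [0.03, -0.06, 0.01, 0, 0, 0.4]],
])

```text
t: 9.62
tool_pos: [0.453, -0.0202, 0.0745]
orientation: [0.697, -3.063, -0.003]
force: [-0.2, 3.1, -2.3]
opening: 0.0097
gripper_force: 1.1
```

Call:
arm_command([
  [[0.03, -0.06, 0, 0, 0, 0.4], [0.03, -0.06, 0.01, 0, 0, 0.4]],
])

```text
t: 9.78
tool_pos: [0.4538, -0.0224, 0.0747]
orientation: [0.718, -3.058, -0.001]
force: [-0.3, 4.3, -3.7]
opening: 0.0099
gripper_force: 1.9
```

Call:
arm_command([
  [[0, 0, 0, 0, 0, 0], [0, 0, 0, 0, 0, 0]],
])

```text
t: 9.95
tool_pos: [0.4538, -0.0227, 0.0749]
orientation: [0.717, -3.058, -0.0]
force: [-1.0, 3.0, -2.8]
opening: 0.0096
gripper_force: 1.4
```

Call:
arm_command([
  [[0.02, -0.05, 0, 0, 0, 0.3], [0.02, -0.05, 0, 0, 0, 0.3]],
])

```text
t: 10.12
tool_pos: [0.4541, -0.0232, 0.0749]
orientation: [0.734, -3.054, -0.001]
force: [-1.7, 6.5, -2.8]
opening: 0.0099
gripper_force: 3.1
```

Call:
arm_command([
  [[0.02, -0.05, 0, 0, 0, 0.3], [0.02, -0.05, 0, 0, 0, 0.3]],
])

```text
t: 10.28
tool_pos: [0.4554, -0.0252, 0.0756]
orientation: [-0.75, 3.05, -0.002]
force: [0.1, -0.4, -0.4]
opening: 0.0098
gripper_force: 0.0
```

Call:
arm_command([
  [[0.02, -0.05, 0, 0, 0, 0.3], [0, 0, 0, 0, 0, 0]],
])

```text
t: 10.45
tool_pos: [0.4556, -0.0256, 0.0756]
orientation: [-0.757, 3.048, -0.002]
force: [0.0, 0.5, -0.5]
opening: 0.0097
gripper_force: 0.0
```

Call:
arm_command([
  [[0.02, -0.05, 0, 0, 0, 0.3], [0, 0, 0, 0, 0, 0]],
])

```text
t: 10.62
tool_pos: [0.4556, -0.0258, 0.0754]
orientation: [-0.765, 3.046, -0.001]
force: [-0.2, 0.2, -0.1]
opening: 0.0101
gripper_force: 0.0
```

Call:
arm_command([
  [[0.02, -0.05, 0, 0, 0, 0.3], [0, 0, 0, 0, 0, 0]],
])

```text
t: 10.78
tool_pos: [0.4557, -0.026, 0.0753]
orientation: [-0.774, 3.045, 0.0]
force: [0.0, 1.3, -0.2]
opening: 0.0098
gripper_force: 0.4
```

Call:
arm_command([
  [[0.02, -0.05, 0, 0, 0, 0.3], [0, 0, 0, 0, 0, 0]],
])

```text
t: 10.95
tool_pos: [0.4558, -0.0264, 0.0752]
orientation: [-0.782, 3.043, 0.0]
force: [-0.0, 2.0, 1.0]
opening: 0.01
gripper_force: 0.8
```

Call:
arm_command([
  [[0.02, -0.05, 0, 0, 0, 0], [0.02, -0.05, 0, 0, 0, 0], [0, 0, 0, 0, 0, 0]],
])

```text
t: 11.2
tool_pos: [0.4562, -0.0275, 0.0752]
orientation: [-0.781, 3.043, 0.0]
force: [0.2, 2.8, 1.5]
opening: 0.01
gripper_force: 0.8
```

Call:
arm_command([
  [[0.02, -0.05, 0, 0, 0, 0], [0, 0, 0, 0, 0, 0]],
])

```text
t: 11.37
tool_pos: [0.4564, -0.0281, 0.0751]
orientation: [-0.781, 3.043, 0.0]
force: [0.2, 2.1, 0.9]
opening: 0.0099
gripper_force: 0.9
```

Call:
arm_command([
  [[0.02, -0.05, 0, 0, 0, 0], [0, 0, 0, 0, 0, 0]],
])

```text
t: 11.53
tool_pos: [0.4566, -0.0285, 0.0751]
orientation: [-0.781, 3.043, 0.0]
force: [1.9, 3.0, 0.2]
opening: 0.0101
gripper_force: 1.0
```

Call:
arm_command([
  [[0.02, -0.05, 0, 0, 0, 0], [0, 0, 0, 0, 0, 0]],
])

```text
t: 11.7
tool_pos: [0.4567, -0.0288, 0.0751]
orientation: [0.781, -3.043, -0.001]
force: [-0.1, 4.7, 0.8]
opening: 0.0096
gripper_force: 1.8
```

Call:
arm_command([
  [[0.02, -0.05, 0, 0, 0, 0], [0, 0, 0, 0, 0, 0]],
])

```text
t: 11.87
tool_pos: [0.4568, -0.0291, 0.0751]
orientation: [0.781, -3.043, -0.001]
force: [-0.7, 4.9, 1.5]
opening: 0.0094
gripper_force: 2.5
```

Call:
arm_command([
  [[0.02, -0.05, 0, 0, 0, 0], [0, 0, 0, 0, 0, 0]],
])

```text
t: 12.03
tool_pos: [0.4569, -0.0293, 0.0751]
orientation: [0.781, -3.043, -0.002]
force: [-1.1, 6.9, 1.9]
opening: 0.0098
gripper_force: 3.2
```

Call:
arm_command([
  [[0.02, -0.05, 0, 0, 0, 0], [0.02, -0.05, 0, 0, 0, 0], [0, 0, 0, 0, 0, 0]],
])

```text
t: 12.28
tool_pos: [0.4571, -0.0297, 0.0751]
orientation: [0.781, -3.043, -0.004]
force: [-2.0, 10.1, 3.9]
opening: 0.0095
gripper_force: 4.7
```

Call:
arm_command([
  [[0.02, -0.05, 0, 0, 0, 0], [0.02, -0.05, 0, 0, 0, 0], [0, 0, 0, 0, 0, 0]],
])

```text
t: 12.53
tool_pos: [0.4574, -0.0301, 0.0751]
orientation: [0.781, -3.042, -0.006]
force: [-2.3, 11.8, 5.7]
opening: 0.0102
gripper_force: 6.1
```

The force readings are ambiguous: the pin could be riding on the segment or held by the notch. I'll back off the push and grip the ring. A small lift then shows the spring force, about 6.5 N if the pin is home and about 10 N if it is riding.

Call:
arm_command([
  [[-0.08, 0.2, 0, 0, 0, 0], [-0.06, 0.15, 0, 0, 0, 0], [0, 0, 0, 0, 0, 0]],
])

```text
t: 12.78
tool_pos: [0.4563, -0.0288, 0.075]
orientation: [0.781, -3.042, 0.001]
force: [0.4, 2.4, 0.4]
opening: 0.0099
gripper_force: 0.9
```

Call:
arm_command([
  [[0, 0, 0, 0, 0, 0], [0, 0, 0, 0, 0, 0], [0, 0, 0, 0, 0, 0]],
], gripper=-1, squeeze=45)

```text
t: 13.03
tool_pos: [0.4562, -0.0283, 0.075]
orientation: [0.781, -3.042, -0.001]
force: [-2.8, 5.0, 2.2]
opening: 0.0064
gripper_force: 45.0
```

Call:
arm_command([
  [[0, 0, 0.1, 0, 0, 0], [0, 0, 0.1, 0, 0, 0], [0, 0, 0, 0, 0, 0], [0, 0, 0, 0, 0, 0]],
])

```text
t: 13.37
tool_pos: [0.456, -0.0282, 0.0762]
orientation: [0.781, -3.042, -0.001]
force: [1.4, 4.6, -7.5]
opening: 0.0067
gripper_force: 45.0
```

Call:
arm_command([
  [[0, 0, 0.1, 0, 0, 0], [0, 0, 0.1, 0, 0, 0], [0, 0, 0, 0, 0, 0], [0, 0, 0, 0, 0, 0]],
])

```text
t: 13.7
tool_pos: [0.456, -0.0282, 0.0781]
orientation: [0.781, -3.042, -0.002]
force: [2.2, 4.3, -8.1]
opening: 0.0065
gripper_force: 45.0
```

The force slope matches a pin that started fully down, and the notch wall is holding the side load, so it is in the first notch at about 46 degrees. I'll lower it home and release.

Call:
arm_command([
  [[0, 0, -0.1, 0, 0, 0], [0, 0, -0.1, 0, 0, 0], [0, 0, -0.1, 0, 0, 0], [0, 0, -0.1, 0, 0, 0], [0, 0, 0, 0, 0, 0], [0, 0, 0, 0, 0, 0]],
])

```text
t: 14.2
tool_pos: [0.4561, -0.0283, 0.075]
orientation: [0.781, -3.042, -0.001]
force: [-2.9, 5.8, -0.2]
opening: 0.0063
gripper_force: 45.0
```

Call:
arm_command([
  [[0, 0, 0, 0, 0, 0], [0, 0, 0, 0, 0, 0], [0, 0, 0, 0, 0, 0], [0, 0, 0, 0, 0, 0], [0, 0, 0, 0, 0, 0]],
], gripper=-0.4)

```text
t: 14.62
tool_pos: [0.4568, -0.0289, 0.0754]
orientation: [-0.781, 3.043, -0.001]
force: [-0.2, 1.5, -0.5]
opening: 0.0274
gripper_force: 0.0
```

Call:
arm_command([
  [[0, 0, 0.5, 0, 0, 0], [0, 0, 1, 0, 0, 0], [0, 0, 1.5, 0, 0, 0], [0, 0, 2, 0, 0, 0], [0, 0, 3, 0, 0, 0], [0, 0, 3, 0, 0, 0], [-0.5, 2, 2, 0, 0, 0], [-0.5, 3, 1, 0, 0, 0], [-0.5, 3.5, 0, 0, 0, 0], [-0.5, 3.5, 0, 0, 0, 0], [-0.5, 3.5, 0, 0, 0, 0], [-0.5, 3.5, 0, 0, 0, 0]],
])

```text
t: 15.62
tool_pos: [0.4263, 0.163, 0.2167]
orientation: [-0.78, 3.041, -0.0]
force: [1.6, 0.8, -0.2]
opening: 0.0281
gripper_force: 0.0
```

Call:
arm_command([
  [[0, 4, 0, 0, 0, 0], [0, 4, 0, 0, 0, 0], [0, 4, 0, 0, 0, 0], [0, 4, 0, 0, 0, 0], [0, 4, 0, 0, 0, 0], [0, 4, 0, 0, 0, 0], [0, 4, 0, 0, 0, 0], [0, 4, 0, 0, 0, 0], [0, 0, 0, 0, 0, 0], [0, 0, 0, 0, 0, 0]],
])

```text
t: 16.45
tool_pos: [0.4256, 0.483, 0.2144]
orientation: [0.785, -3.04, 0.002]
force: [0.0, -0.3, 0.5]
opening: 0.0279
gripper_force: 0.0
```

Run:
```python
from h import *
c=np.array([.5525,.025])
s=eyes.read_camera('scene').astype(int);t=eyes.read_camera('top');t0=cv2.imread('pics/top0.png');s0=cv2.imread('pics/scene0.png').astype(int)
# rotate table-plane patch (z=.046) of first picture by th and compare with the new one
g=np.stack(np.meshgrid(np.linspace(-.08,.08,161),np.linspace(-.08,.08,161)),-1).reshape(-1,2);g=g[np.hypot(*g.T)<.08]
def samp(im,xy):
    p=proj('top',np.c_[xy,np.full(len(xy),.055)]).astype(np.float32);return cv2.remap(im.astype(np.float32),p[None,:,0],p[None,:,1],cv2.INTER_LINEAR)[0]
a=samp(t0,c+g)
def err(d):
    r=np.radians(d);R=np.array([[np.cos(r),-np.sin(r)],[np.sin(r),np.cos(r)]]);return np.abs(samp(t,c+g@R.T)-a).mean()
ds=np.arange(25,80,.5);e=[err(d) for d in ds];i=int(np.argmin(e));th=ds[i];print('angle',th,e[i],min(e),np.median(e))
# ring height: grey ring against model masks at lift 0 and 8.5mm
D=np.abs(s-s0).sum(2)
for l in np.arange(-.004,.014,.002):
    ph=np.radians(162.4+th);q=proj('scene',ring([c[0]+.115*np.cos(ph)+.0,c[1]+.115*np.sin(ph),.088+l],ph,.020,90)[8:38]);q2=proj('scene',ring([c[0]+.115*np.cos(ph),c[1]+.115*np.sin(ph),.088+l],ph,.025,90)[8:38])
    f=lambda q:cv2.remap((s[:,:,2]-s[:,:,1]).astype(np.float32),q[None,:,0].astype(np.float32),q[None,:,1].astype(np.float32),1).mean()
    print(round(l,4),round(f(q),1),round(f(q2),1))
```

```text
angle 47.5 4.165463 4.165463 24.940296
-0.004 -12.6 -36.9
-0.002 -17.4 -41.7
0.0 -25.9 -45.7
0.002 -36.1 -49.0
0.004 -42.2 -52.0
0.006 -46.1 -54.3
0.008 -49.5 -56.8
0.01 -52.3 -58.9
0.012 -55.1 -60.5
```

```bash
python3 -c "
from plant import ticket
print(ticket.close_job())"
```

```text
the job is handed in; nothing more can be done
None
```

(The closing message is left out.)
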